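Turn the culture dish once round on the dish reader

TASK

The dish reader scans the culture dish from below while its hand wheel goes round. With closed fingertips, push the upright handle on the wheel clockwise (seen from above) through exactly one full turn, so that it stops where it started, then move clear. Only push: do not take hold of the handle, leave the dish lying in the wheel, and leave the other dishes and the pen alone.

Things in the scene. Friction and masses are not known exactly. Their poses are not given: they have to be found in the camera images.
- reader: Fixed blue-grey dish reader: a flared round housing, 250 mm across at the foot and 200 mm across at its top, 60 mm high, with a 45 mm high control box (130 x 100 mm, white panel) on its +y side, reaching 175 mm from the centre. Origin: on the bench surface, on the wheel's vertical axis. z up; the whole reader may be yawed.
- wheel (a joint): Angle (rad) of the level hand wheel on the reader; grows clockwise seen from above, 6.283 a turn. Starts between 0 and 5.2; no stops or spring, stays where left (friction: about 2 N at the handle). At 0 the handle lies along the reader's +x. Steel rim of radius 80 mm (bar 12 mm thick, top 78 mm above the bench), four aluminium spokes, white dish table in the middle.
- handle (a point): Point on the axis of the wheel's only upright handle: a black round post, 18 mm in diameter, on the rim at a spoke's end, 80 mm from the wheel's axis. It rises from an aluminium collar (24 mm across, top 79 mm above the bench) to 126 mm above the bench; this point is 103 mm above the bench. z up; x radially outward at the handle.
- dish: Clear round culture dish with amber agar and dark colonies, 90 mm in diameter, 15 mm high, loose in the middle of the wheel inside a low lip; it rides round with the wheel. Origin: centre of its underside, 68 mm above the bench; its top is 83 mm above the bench.
- stack: Bystander: stack of four culture dishes (one piece), 90 mm in diameter, 61 mm high, on the bench beside the reader. Origin: centre of its underside.
- spare: Bystander: single culture dish with green-grey agar, 90 mm in diameter, 15 mm high, on the bench beyond the reader. Origin: centre of its underside.
- pen: Bystander: white marker pen with a dark cap, 130 mm long, 16 mm thick, lying on the bench along its x axis. Origin: under the middle of its length.
There are look-alikes about, which are no part of the job. Leave any pink or yellow look-alike of the dish alone.

How it is judged:
By the outcome, as a careful person would: the job done as asked, in the order asked, and still so for the second after the job is handed in, with the robot touching nothing.
It also fails if it takes over 58 s, if anything falls off the work surface, if the arm or the gripper's body presses on something with over 40 N, if the wrist force passes 120 N, or if a joint passes its speed limit or range.

ROBOT

A 6-joint arm with a two-finger parallel gripper is mounted at the origin on the work surface. World frame = base frame: x ahead of the robot, y to its left, z up, the work surface at z = 0. Lengths are in mm, angles in rad, forces in N, time in s.
With the tool pointing down it reaches from about 200 to 875 mm from the base axis. Payload 3.4 kg.
Tool frame: the origin (TCP) lies on the front face of the gripper's body, between the roots of the fingers; the fingertips stand 97 mm ahead of it and the grasp point (between the pads) lies 78 mm ahead of it; z points along the fingers, y is the line along which they close (so a half turn about z gives the same grasp; the last joint's range is limited). The gripper opens to 94 mm and grips with 3 to 60 N. Pads are 16 mm wide; open, the fingers measure 119 mm over their backs; the gripper's body (75 mm by 177 mm) begins 78 mm behind the grasp point.
Start: joints at [-1.331, 0.276, 1.505, -0, 1.361, -0.121], TCP at [202.987, -538.007, 302.693] pointing down, gripper open.
Joint ranges: [-2.89, 2.89], [-0.75, 2.08], [0.22, 2.7], [-1.18, 4.32], [0.11, 2.71], [-2.7, 2.7]. Speed limits (rad/s): [2.57, 2.57, 3.14, 3.14, 3.14, 3.14].

INTERFACE

Orientations are given as a rotation vector (axis times angle).
In Python, from workcell import bot, optics gives the robot as it stands.
- The arm moves only by the tool carry_out, never from a script. Its argument "rows" is a list of rows, each a list of 7 numbers: the turn, a rotation vector about the tool's x, y, z in rad, then the shift along the tool's x, y, z in cm, then the finger opening in cm, from 0 to 9.4. A call has 1 to 10 rows; each row shifts and turns the commanded pose from where the row before left it, along the tool's axes as they then stand; what a row does not reach is not made up. A row lasts 1/8 s, in which the tool goes at most 62.5 mm and 10.7 degrees, less where a joint would pass 70% of its speed; a pose out of reach is approached as far as the arm can. A call with a gripper value outside its range is refused whole. The fingers move at their own pace and stop on an object; the grip force is fixed at half the most. Time passes only in rows, so rows that do not move let the fingers close. It gives the time, the measured TCP pose, the force, the opening and the grip force at its end, in the units of the state.
- bot.get_state(): the state, without advancing time (a new reading comes with each control period).
- optics.get_image(name): name is "scene" or "top"; returns the picture (384x512x3 uint8, red, green, blue); there is no depth.
- optics.camera_model(name): a dict with "fov_y" (degrees; the focal length in pixels is half the picture's height over the tangent of half this angle, whatever the lens; pixels are square), "cx", "cy" (the principal point, pixels), "R" (3x3) and "t" (3): a world point X has camera coordinates R X + t. Camera axes: x right, y down, z forward; pixel columns grow to the right and rows downward; lengths in mm; the calibration is good to about 2 mm. A picture is of the moment at which its call begins. camera_model takes no time and is no camera call.
- bot.sign_off(): hands the job in; it is judged then, once.
The state is a dict: "t": time; "joints": joint angles; "qvel": joint speeds; "joint_torque": joint torques, N m; "ee_pos": TCP position; "ee_rot": TCP orientation; "wrist_force": force on the tool from outside, world axes, zero at the start; "moment": the same for the moment, N m; "opening": finger opening in mm; "grip_force": force on a finger pad.
Only numpy, scipy, OpenCV 4.12 (cv2) and the standard library are available. Lean on these libraries where they do the work, as an engineer would, in place of code of your own. Each camera call takes 0.05 s, during which the arm holds its last target. There are 200 camera calls.

## Working session

There is one attempt and no reset: what is moved stays moved. The work goes in short steps, Python scripts to look and compute and a tool call to move; the robot and the scene stay as the last step left them, time stands still between calls to the robot, and variables do not carry over. Pictures are saved under pics/ and viewed, at most 10 in all, crops included, and the job is handed in when it is done.

Besides the shell and the picture viewer there is one more tool, called after "Request:" as a command line: name --pt "numbers of a row" for each row, then --argument value for the rest. carry_out: Moves the arm, as the interface text tells. Its arguments: {"type":"object","properties":{"rows":{"type":"array","items":{"type":"array","items":{"type":"number"}}}},"required":["rows"]}

```bash
mkdir -p pics; python3 - <<'E'
from workcell import bot, optics
import cv2,numpy as np
for n in("scene","top"):
    im=optics.get_image(n); cv2.imwrite(f"pics/{n}0.png",im[:,:,::-1]); print(n,optics.camera_model(n))
print(bot.get_state())
E
```

```text
scene {'fov_y': 43.95694620950711, 'cx': 248.62618205516083, 'cy': 188.70646255156458, 'R': array([[ 0.85440027,  0.51942354,  0.01411992],
       [ 0.43850752, -0.7061904 , -0.55588332],
       [-0.27876753,  0.48113855, -0.8311404 ]]), 't': array([-550.54418712, -223.3676656 , 1334.21173773])}
top {'fov_y': 55.21135924755976, 'cx': 257.73253004064094, 'cy': 193.9368307981873, 'R': array([[ 0.00259895, -0.9999886 , -0.00400673],
       [-0.97250668, -0.00159447, -0.23286953],
       [ 0.23286049,  0.00450179, -0.97249973]]), 't': array([ 19.31187458, 650.92042704, 773.36742969])}
{'t': 0.1, 'joints': array([-1.33099102e+00,  2.76503244e-01,  1.50594991e+00,  6.19005787e-06,
        1.36071534e+00, -1.20995134e-01]), 'qvel': array([ 0.00022669, -0.00132385, -0.00421954, -0.00064355,  0.00102841,
        0.0001793 ]), 'joint_torque': array([ 1.43075944e-03, -4.05454803e+01, -2.37778902e+01,  7.04003242e-02,
        2.98954791e-02, -4.27602197e-05]), 'ee_pos': array([ 202.90678965, -537.64808857,  301.92995008]), 'ee_rot': array([-3.08906325e+00, -5.63390648e-01,  1.37400547e-04]), 'wrist_force': array([-0.54385863, -1.28084579, -0.03799504]), 'moment': array([ 0.03507243, -0.01293481,  0.04560926]), 'grip_force': 0.0, 'opening': 94.26299630876008}
```

View pics/scene0.png

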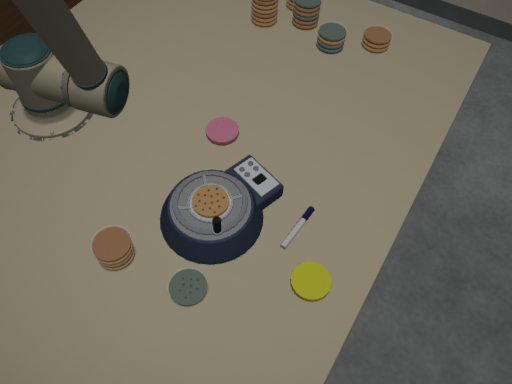

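View pics/top0.png

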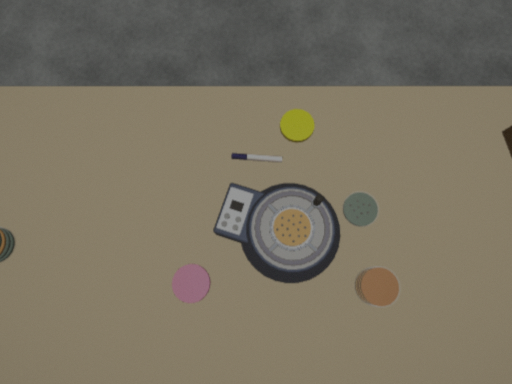

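The scene view shows the wheel at about (210,203) with the black post at (217,224). In the top view the wheel is at (292,228) and the post at (318,200).

Things that could be taken for the handle in the top view are the black post on the rim (318,200), the pen's dark cap (239,156) and the panel's dark screen (237,206). I choose the post on the rim. For the dish, the amber one in the wheel (292,228) is right, not pink (191,284) or yellow (297,125).

```bash
cat > h.py <<'E'
import numpy as np,cv2
from workcell import bot,optics
def model(n):
    m=optics.camera_model(n); return m,192/np.tan(np.radians(m['fov_y']/2)),np.array(m['R']),np.array(m['t'])
def ray(n,uv):
    m,f,R,t=model(n); d=R.T@np.array([(uv[0]-m['cx'])/f,(uv[1]-m['cy'])/f,1]); return -R.T@t,d
def plane(n,uv,z):
    o,d=ray(n,uv); return o+d*(z-o[2])/d[2]
def proj(n,X):
    m,f,R,t=model(n); c=R@np.array(X)+t; return np.array([f*c[0]/c[2]+m['cx'],f*c[1]/c[2]+m['cy']])
def handle(im,n,near,r=25):
    """blob of near-black neutral pixels near a pixel"""
    mx=im.max(2).astype(int); mask=(mx<40).astype(np.uint8)
    yy,xx=np.mgrid[:384,:512]; mask[(xx-near[0])**2+(yy-near[1])**2>r*r]=0
    k,l,s,c=cv2.connectedComponentsWithStats(mask); return [(tuple(s[i]),c[i].round(1)) for i in range(1,k) if s[i][4]>8]
E
python3 - <<'E'
from h import *
a=cv2.imread('pics/top0.png');b=cv2.imread('pics/scene0.png')
def amber(im,near):
    h=cv2.cvtColor(im,cv2.COLOR_BGR2HSV); m=cv2.inRange(h,(8,110,120),(25,255,255)); yy,xx=np.mgrid[:384,:512]
    m[(xx-near[0])**2+(yy-near[1])**2>28**2]=0; m=cv2.morphologyEx(m,cv2.MORPH_CLOSE,np.ones((7,7)))
    c=max(cv2.findContours(m,0,2)[0],key=cv2.contourArea); return cv2.fitEllipse(cv2.convexHull(c))
for n,im,near in(('top',a,(292,228)),('scene',b,(210,202))):
    e=amber(im,near); print(n,e,plane(n,e[0],76))
for n,im,near in(('top',a,(318,200)),('scene',b,(217,224))):
    print(n,handle(im,n,near,14))
ca=cv2.resize(a[130:300,195:395],None,fx=4,fy=3.5,interpolation=2)[:595];cb=b[150:270,140:300]
cv2.imwrite('pics/c1.png',cv2.resize(a[165:290,225:355],(520,500),interpolation=2)[:, :400*2])
cv2.imwrite('pics/c2.png',cv2.resize(cb,(640,480),interpolation=2))
E
```

```text
top ((291.7744445800781, 227.0917205810547), (34.40226364135742, 34.56791305541992), 95.49598693847656) [573.88757761 -56.71703702  76.        ]
scene ((210.02734375, 200.549560546875), (30.358530044555664, 36.090579986572266), 84.39849853515625) [575.0410105  -57.23782495  76.        ]
top []
scene [((np.int32(213), np.int32(217), np.int32(8), np.int32(16), np.int32(109)), array([216.7, 224.4]))]
```

View pics/c1.png

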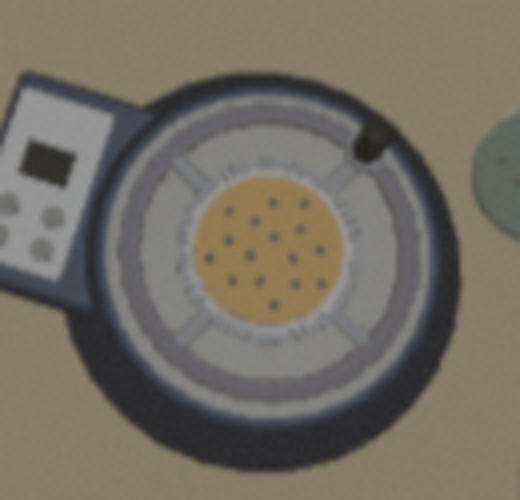

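View pics/c2.png

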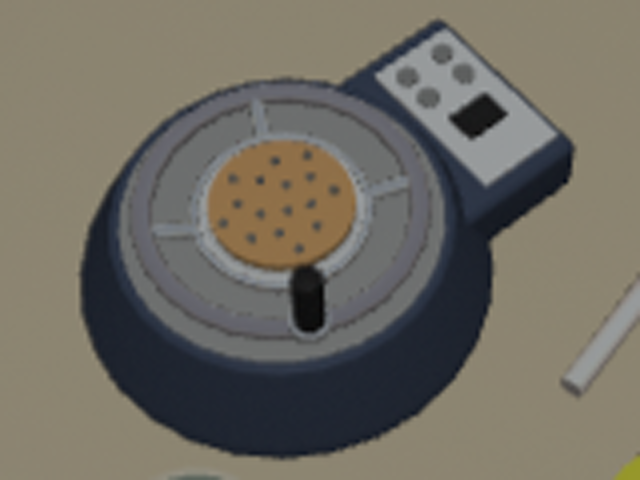

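The crops confirm the single black post on the wheel's rim at a spoke's end, standing on a pale collar. In c2 the post runs from (305,272) to (312,332). The amber dish lies inside the wheel.

```bash
cat >> h.py <<'E'
def measure(n,im):
    """handle xy at z 103 (im in RGB or BGR): dark blob on rim nearest expected radius"""
    C=np.array([574.4,-57.0]); mask=(im.max(2)<52).astype(np.uint8)
    k,l,s,c=cv2.connectedComponentsWithStats(mask); out=[]
    for i in range(1,k):
        P=plane(n,c[i],103)[:2]-C; r=np.hypot(*P)
        if 15<s[i][4]<400 and 60<r<100: out.append((s[i].tolist(),c[i].round(1),(P+C).round(1),r.round(1),np.degrees(np.arctan2(P[1],P[0])).round(1)))
    return out
E
python3 - <<'E'
from h import *
from scipy.spatial.transform import Rotation as Ro
for n in('top','scene'): print(n,measure(n,cv2.imread(f'pics/{n}0.png')))
# triangulate mid-post from both
b=cv2.imread('pics/scene0.png')
for n,uv in(('scene base',(140+312/4,150+330/4)),('scene top',(140+305/4,150+273/4))): 
    z=79 if 'base' in n else 126; print(n,plane('scene',uv,z))
# rim outline: housing/wheel ellipse check: project circle r=86 z=78
for n in('top','scene'): print(n,[proj(n,[574.4+86*np.cos(a),-57+86*np.sin(a),78]).round(1).tolist() for a in np.arange(4)*np.pi/2])
print(Ro.from_rotvec(bot.get_state()['ee_rot']).as_matrix().round(3))
E
```

```text
top []
scene [([213, 216, 8, 17, 117], array([216.6, 224.3]), array([ 631.3, -113.3]), np.float64(80.1), np.float64(-44.7))]
scene base [ 636.79733555 -117.89403993   79.        ]
scene top [ 630.62101607 -111.82708471  126.        ]
top [[291.3, 189.9], [254.0, 226.7], [292.7, 265.4], [330.0, 226.8]]
scene [[242.0, 217.1], [230.2, 173.7], [179.0, 183.4], [187.8, 228.1]]
[[ 0.936  0.353 -0.   ]
 [ 0.353 -0.936  0.002]
 [ 0.    -0.002 -1.   ]]
```

The handle is at (631,-113), 80.1 mm from the axis (574.4,-57) at -44.7°, which matches the given size. Next I align the tool axes with the world, close the fingers, and travel high to the spot behind the handle.

Request:
carry_out --pt "0 0 0.18 0 0 0 0" --pt "0 0 0.181 0 0 0 0" --pt "0 0 0 4.1 -4.2 0 0" --pt "0 0 0 4.1 -4.2 0 0" --pt "0 0 0 4.1 -4.2 0 0" --pt "0 0 0 4.1 -4.2 0 0" --pt "0 0 0 4.1 -4.2 0 0" --pt "0 0 0 4.1 -4.2 0 0" --pt "0 0 0 4.1 -4.2 0 0" --pt "0 0 0 4.1 -4.2 0 0"

```text
t: 1.35
ee_pos: [532.1, -200.5, 302.3]
ee_rot: [3.142, -0.0, -0.001]
wrist_force: [-0.1, -1.0, -0.1]
opening: 0.8
grip_force: 0.0
```

Request:
carry_out --pt "0 0 0 4.1 -4.2 0 0" --pt "0 0 0 4.1 -4.2 0 0" --pt "0 0 0 4.1 -4.2 0 0" --pt "0 0 0 0 0 0 0" --pt "0 0 0 0 0 0 0"

```text
t: 1.98
ee_pos: [653.6, -76.1, 301.9]
ee_rot: [3.141, 0.001, -0.003]
wrist_force: [-0.1, 0.9, 0.6]
opening: 0.4
grip_force: 0.0
```

Request:
carry_out --pt "0 0 0 0 0 2.8 0" --pt "0 0 0 0 0 2.8 0" --pt "0 0 0 0 0 2.8 0" --pt "0 0 0 0 0 2.8 0" --pt "0 0 0 0 0 0 0" --pt "0 0 0 0 0 0 0"

```text
t: 2.72
ee_pos: [654.1, -77.2, 191.9]
ee_rot: [3.141, -0.002, 0.002]
wrist_force: [-0.1, -0.6, 0.7]
opening: 0.4
grip_force: 0.0
```

```bash
python3 - <<'E'
from h import *
p=bot.get_state()['ee_pos'];print(p)
C=np.array([574.4,-57.0]); cur=p[:2].copy()
for k in range(1,38):
    a=np.radians(-13.6-10*k); w=C+80*np.array([np.cos(a),np.sin(a)]); d=np.round((w-cur)/10,1); cur+=d*10
    print(k,[d[0],-d[1]])
E
```

```text
[654.10918864 -77.215824   191.94764797]
1 [np.float64(-0.6), np.float64(1.2)]
2 [np.float64(-0.7), np.float64(1.2)]
3 [np.float64(-0.9), np.float64(1.1)]
4 [np.float64(-1.0), np.float64(0.9)]
5 [np.float64(-1.2), np.float64(0.7)]
6 [np.float64(-1.3), np.float64(0.6)]
7 [np.float64(-1.4), np.float64(0.2)]
8 [np.float64(-1.4), np.float64(0.1)]
9 [np.float64(-1.4), np.float64(-0.2)]
10 [np.float64(-1.3), np.float64(-0.5)]
11 [np.float64(-1.2), np.float64(-0.7)]
12 [np.float64(-1.1), np.float64(-0.8)]
13 [np.float64(-0.9), np.float64(-1.1)]
14 [np.float64(-0.7), np.float64(-1.2)]
15 [np.float64(-0.5), np.float64(-1.3)]
16 [np.float64(-0.3), np.float64(-1.3)]
17 [np.float64(-0.1), np.float64(-1.4)]
18 [np.float64(0.3), np.float64(-1.4)]
19 [np.float64(0.4), np.float64(-1.3)]
20 [np.float64(0.7), np.float64(-1.2)]
21 [np.float64(0.8), np.float64(-1.1)]
22 [np.float64(1.1), np.float64(-1.0)]
23 [np.float64(1.2), np.float64(-0.7)]
24 [np.float64(1.3), np.float64(-0.5)]
25 [np.float64(1.3), np.float64(-0.3)]
26 [np.float64(1.4), np.float64(-0.0)]
27 [np.float64(1.4), np.float64(0.2)]
28 [np.float64(1.3), np.float64(0.4)]
29 [np.float64(1.3), np.float64(0.7)]
30 [np.float64(1.0), np.float64(0.9)]
31 [np.float64(1.0), np.float64(1.0)]
32 [np.float64(0.7), np.float64(1.2)]
33 [np.float64(0.5), np.float64(1.3)]
34 [np.float64(0.3), np.float64(1.4)]
35 [np.float64(0.0), np.float64(1.4)]
36 [np.float64(-0.2), np.float64(1.4)]
37 [np.float64(-0.4), np.float64(1.3)]
```

Request:
carry_out --pt "0 0 0 -0.6 1.2 0 0" --pt "0 0 0 -0.7 1.2 0 0" --pt "0 0 0 -0.9 1.1 0 0" --pt "0 0 0 -1.0 0.9 0 0" --pt "0 0 0 -1.2 0.7 0 0" --pt "0 0 0 -1.3 0.6 0 0" --pt "0 0 0 -1.4 0.2 0 0" --pt "0 0 0 -1.4 0.1 0 0"

```text
t: 3.72
ee_pos: [568.3, -135.8, 190.7]
ee_rot: [-3.141, 0.001, -0.001]
wrist_force: [2.6, 2.7, -0.0]
opening: 0.3
grip_force: 1.6
```

```bash
python3 - <<'E'
from h import *
a=optics.get_image('scene')[:,:,::-1];b=optics.get_image('top')[:,:,::-1]
print(measure('scene',a),bot.get_state()['ee_pos'])
cv2.imwrite('pics/s1.png',np.hstack([cv2.resize(a[130:290,120:300],(400,356)),cv2.resize(b[150:300,210:380],(400,356))]))
E
```

```text
[] [ 566.57106869 -136.0571422   190.55231438]
```

View pics/s1.png

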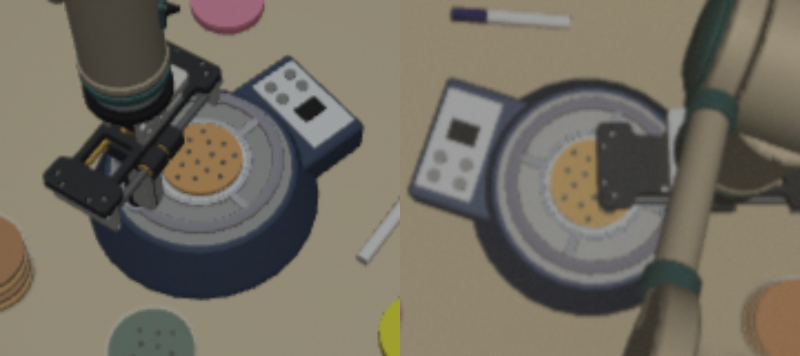

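The gripper hides the post, but the spokes have turned (one is now at (248,128) in the left half). The contact force of about 3.7 N shows it is pushing, so I go on.

Request:
carry_out --pt "0 0 0 -1.4 -0.2 0 0" --pt "0 0 0 -1.3 -0.5 0 0" --pt "0 0 0 -1.2 -0.7 0 0" --pt "0 0 0 -1.1 -0.8 0 0" --pt "0 0 0 -0.9 -1.1 0 0" --pt "0 0 0 -0.7 -1.2 0 0" --pt "0 0 0 -0.5 -1.3 0 0" --pt "0 0 0 -0.3 -1.3 0 0"

```text
t: 4.82
ee_pos: [497.0, -65.7, 191.5]
ee_rot: [3.138, 0.002, 0.008]
wrist_force: [1.8, -2.5, 0.6]
opening: 0.2
grip_force: 1.2
```

Request:
carry_out --pt "0 0 0 -0.1 -1.4 0 0" --pt "0 0 0 0.3 -1.4 0 0" --pt "0 0 0 0.4 -1.3 0 0" --pt "0 0 0 0.7 -1.2 0 0" --pt "0 0 0 0.8 -1.1 0 0" --pt "0 0 0 0 0 0 0"

```text
t: 5.58
ee_pos: [516.5, 0.3, 190.3]
ee_rot: [-3.14, -0.001, 0.001]
wrist_force: [0.4, 0.6, -0.1]
opening: 0.5
grip_force: 0.0
```

```bash
python3 - <<'E'
from h import *
a=optics.get_image('scene')[:,:,::-1];b=optics.get_image('top')[:,:,::-1]
print(measure('scene',a),bot.get_state()['ee_pos'])
cv2.imwrite('pics/s2.png',np.hstack([cv2.resize(a[130:290,120:300],(400,356)),cv2.resize(b[150:300,210:380],(400,356))]))
E
```

```text
[([208, 158, 8, 16, 110], array([211.8, 165.1]), array([534.9,  12.3]), np.float64(79.8), np.float64(119.6))] [516.23860309  -0.61765514 190.46233961]
```

View pics/s2.png

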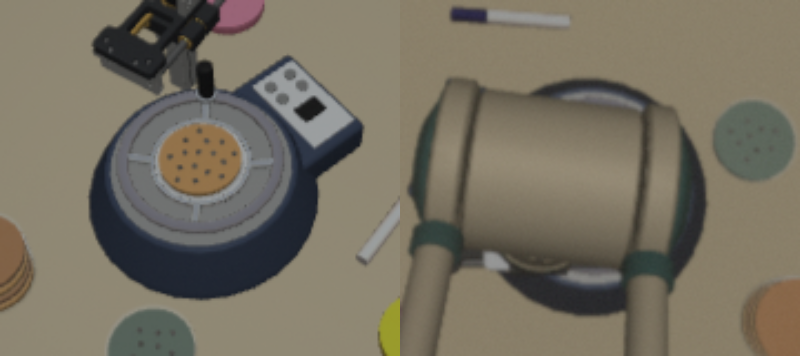

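The post is now in clear view at scene (211.8,165.1), which gives 119.6° with the tool about 16° behind it. The dish is still in the wheel. I go on and will stop a little short.

Request:
carry_out --pt "0 0 0 1.1 -1.0 0 0" --pt "0 0 0 1.2 -0.7 0 0" --pt "0 0 0 1.3 -0.5 0 0" --pt "0 0 0 1.3 -0.3 0 0" --pt "0 0 0 1.4 0 0 0" --pt "0 0 0 1.4 0.2 0 0" --pt "0 0 0 1.3 0.4 0 0" --pt "0 0 0 1.3 0.7 0 0"

```text
t: 6.68
ee_pos: [618.6, 10.4, 190.1]
ee_rot: [3.141, -0.001, -0.006]
wrist_force: [-3.5, -0.5, 0.3]
opening: 0.3
grip_force: 1.5
```

Request:
carry_out --pt "0 0 0 1.0 0.9 0 0" --pt "0 0 0 1.0 1.0 0 0" --pt "0 0 0 0.7 1.2 0 0" --pt "0 0 0 0.5 1.3 0 0" --pt "0 0 0 0.3 1.4 0 0" --pt "0 0 0 0 1.0 0 0" --pt "0 0 0 0 0.4 0 0" --pt "0 0 0 0 0 0 0"

```text
t: 7.68
ee_pos: [654.5, -61.9, 190.9]
ee_rot: [3.14, -0.001, 0.002]
wrist_force: [-0.3, -0.4, 0.1]
opening: 0.6
grip_force: 0.0
```

```bash
python3 - <<'E'
from h import *
a=optics.get_image('scene')[:,:,::-1]
p=bot.get_state()['ee_pos'];print(measure('scene',a),p,np.degrees(np.arctan2(p[1]+57,p[0]-574.4)))
cv2.imwrite('pics/s3.png',cv2.resize(a[130:290,120:300],(540,480)))
E
```

```text
[] [654.62380404 -61.71797012 191.00782535] -3.365693999525571
```

View pics/s3.png

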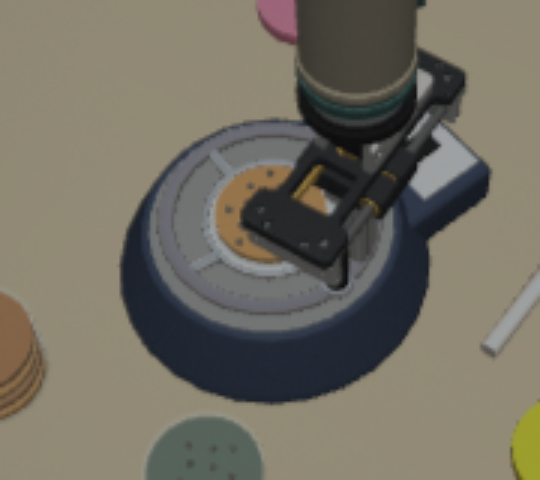

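The post's base shows just in front of the fingers at crop (338,290), so about 25° remain. I advance about 21°, back off upward, and measure.

Request:
carry_out --pt "0 0 0 -0.1 0.7 0 0" --pt "0 0 0 -0.2 0.7 0 0" --pt "0 0 0 -0.2 0.7 0 0" --pt "0 0 0 -0.3 0.7 0 0" --pt "0 0 0 0 0 0 0" --pt "0 0 0 0 0 0 0"

```text
t: 8.48
ee_pos: [646.7, -90.1, 190.7]
ee_rot: [3.14, -0.0, 0.003]
wrist_force: [0.1, 0.3, 0.1]
opening: 0.1
grip_force: 0.0
```

```bash
python3 - <<'E'
from h import *
a=optics.get_image('scene')[:,:,::-1]
p=bot.get_state()['ee_pos'];print(measure('scene',a),p,np.degrees(np.arctan2(p[1]+57,p[0]-574.4)))
cv2.imwrite('pics/s4.png',cv2.resize(a[130:290,120:300],(720,600)))
E
```

```text
[] [646.79970347 -89.97988337 190.76680633] -24.490456729164205
```

View pics/s4.png

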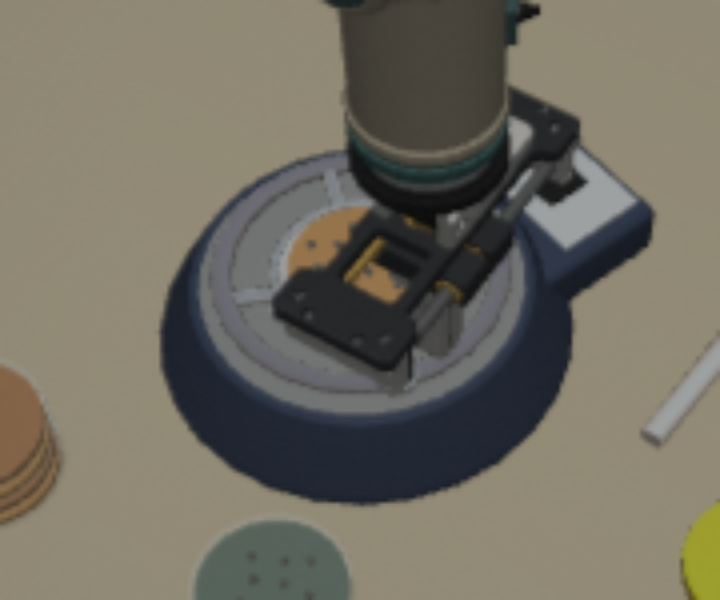

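The gripper hides the post. I back off, rise and move aside to see it.

Request:
carry_out --pt "0 0 0 0 -1.0 0 0" --pt "0 0 0 0 0 -4 0" --pt "0 0 0 0 0 -4 0" --pt "0 0 0 0 0 -3 0" --pt "0 0 0 0 -5 0 0" --pt "0 0 0 0 -5 0 0" --pt "0 0 0 0 -5 0 0" --pt "0 0 0 0 -5 0 0" --pt "0 0 0 0 0 0 0"

```text
t: 9.65
ee_pos: [645.8, 125.0, 300.7]
ee_rot: [-3.141, -0.008, -0.001]
wrist_force: [0.2, -0.7, -1.3]
opening: 0.5
grip_force: 0.0
```

```bash
cat >> h.py <<'E'
def top_bottom(im):
    """scene: angle of amber-agar colonies not used; report handle several times"""
    return measure('scene',im)
E
python3 - <<'E'
from h import *
for i in range(2):
    a=optics.get_image('scene')[:,:,::-1]; print(measure('scene',a))
print(measure('scene',cv2.imread('pics/scene0.png')),bot.get_state()['ee_pos'])
cv2.imwrite('pics/scene5.png',a)
E
```

```text
[([215, 216, 8, 17, 115], array([218.6, 223.8]), array([ 634.3, -110.1]), np.float64(80.0), np.float64(-41.5))]
[([215, 216, 8, 17, 115], array([218.6, 223.8]), array([ 634.3, -110.1]), np.float64(80.0), np.float64(-41.5))]
[([213, 216, 8, 17, 117], array([216.6, 224.3]), array([ 631.3, -113.3]), np.float64(80.1), np.float64(-44.7))] [646.09712025 121.48750211 300.58481217]
```

The handle is at -41.5° against -44.7° at the start, so 3.2° (4.5 mm) remain. I retrace the path and push 2 mm in -x and 4 mm in -y further than before, slowly.

Request:
carry_out --pt "0 0 0 0 5 0 0" --pt "0 0 0 0 5 0 0" --pt "0 0 0 0 5 0 0" --pt "0 0 0 0 5 0 0" --pt "0 0 0 0 0 4 0" --pt "0 0 0 0 0 4 0" --pt "0 0 0 0 0 3 0" --pt "0 0 0 0 0 0 0"

```text
t: 10.75
ee_pos: [644.3, -80.5, 188.2]
ee_rot: [-3.141, 0.003, 0.009]
wrist_force: [0.3, -0.1, -0.1]
opening: 0.6
grip_force: 0.0
```

Request:
carry_out --pt "0 0 0 0 0.4 0 0" --pt "0 0 0 0 0.4 0 0" --pt "0 0 0 0 0.2 0 0" --pt "0 0 0 -0.1 0.2 0 0" --pt "0 0 0 -0.1 0.2 0 0" --pt "0 0 0 0 0 0 0" --pt "0 0 0 0 0 0 0"

```text
t: 11.62
ee_pos: [644.2, -93.0, 190.7]
ee_rot: [-3.142, 0.0, -0.0]
wrist_force: [1.3, 1.1, 1.1]
opening: 0.1
grip_force: 0.8
```

Request:
carry_out --pt "0 0 0 0 -1.0 0 0" --pt "0 0 0 0 0 -4 0" --pt "0 0 0 0 0 -4 0" --pt "0 0 0 0 0 -3 0" --pt "0 0 0 0 -5 0 0" --pt "0 0 0 0 -5 0 0" --pt "0 0 0 0 -5 0 0" --pt "0 0 0 0 -5 0 0" --pt "0 0 0 0 0 0 0"

```text
t: 12.75
ee_pos: [643.2, 120.6, 300.0]
ee_rot: [-3.141, -0.008, 0.002]
wrist_force: [0.3, -0.7, -0.8]
opening: 0.6
grip_force: 0.0
```

```bash
python3 - <<'E'
from h import *
a=optics.get_image('scene')[:,:,::-1]; print(measure('scene',a)); b=cv2.imread('pics/scene0.png')
cv2.imwrite('pics/s6.png',np.hstack([cv2.resize(q[120:320,60:260],(400,400)) for q in(b,a)]))
print(bot.get_state()['ee_pos'])
E
```

```text
[([213, 216, 9, 17, 115], array([217. , 224.3]), array([ 632.1, -112.9]), np.float64(80.3), np.float64(-44.1))]
[643.46527296 118.5487149  300.07191682]
```

View pics/s6.png

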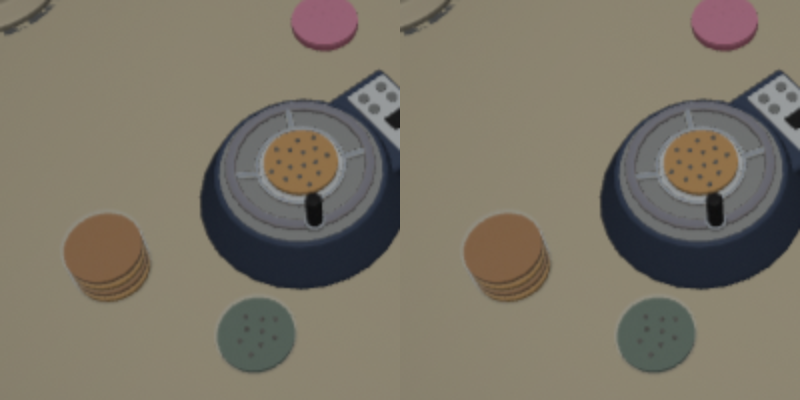

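The before and after pictures match: the post is at scene (217.0,224.3) against (216.6,224.3), so it is within 0.6° of its start. The dish is in place, the stack and spare dish are untouched, and the arm is clear.

```bash
python3 -c "
from workcell import bot
print(bot.sign_off())"
```

```text
the job is handed in; nothing more can be done
None
```

I pushed the wheel clockwise through one full turn with closed fingertips; the handle stopped about 0.6° short of its start by my camera measurement, the arm moved clear, and the job was handed in at about 13 s.

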